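# Pump a full measure of syrup into the mug

### The arm

A 6-joint arm with a two-finger parallel gripper is mounted at the origin on a cart in front of the work surface, level with it; the furniture and walls round the work are solid. World frame = base frame: x ahead of the robot, y to its left, z up, the work surface at z = 0. Lengths are in m, angles in rad, forces in N, time in s.
With the tool pointing down it reaches from about 0.25 to 0.775 m from the base axis. Payload 4 kg.
Tool frame: the origin (TCP) lies at the very end of the fingers, on their centre line; the grasp point (between the pads) lies 19 mm behind it; z points along the fingers, y is the line along which they close (so a half turn about z gives the same grasp; the last joint's range is limited). The gripper opens to 94 mm and grips with 3 to 60 N. Pads are 16 mm wide; open, the fingers measure 119 mm over their backs; the gripper's body (75 mm by 177 mm) begins 78 mm behind the grasp point.
Start: joints at [-0.103, 0.087, 1.371, -0, 1.684, -0.103], TCP at [0.55, -0, 0.206] pointing down, gripper open.
Joint ranges: [-3.1, 3.1], [-0.76, 2.03], [0.27, 2.55], [-1.08, 4.22], [0.17, 2.65], [-2.57, 2.57]. Speed limits (rad/s): [2.79, 2.79, 3.14, 3.14, 3.14, 3.14].

### API

Orientations are given as [roll, pitch, yaw] about the fixed x, y, z axes, in that order (R = Rz(yaw) Ry(pitch) Rx(roll)).
In Python, from bench import robot, vision gives the robot as it stands.
- The arm moves only by the shell command python3 -m crank 'ROWS'. ROWS is JSON, a list of rows, each a list of 3 entries, a list of its own where there are three numbers: the closure, from 0 (fully open) to 1 (shut), then the shift along the tool's x, y, z in m, then the turn, a rotation vector about the tool's x, y, z in degrees. A call has 1 to 8 rows; each row shifts and turns the commanded pose from where the row before left it, along the tool's axes as they then stand; what a row does not reach is not made up. A row lasts 1/10 s, in which the tool goes at most 50 mm and 8.59 degrees, less where a joint would pass 70% of its speed; a pose out of reach is approached as far as the arm can. A call with a gripper value outside its range is refused whole. The fingers move at their own pace and stop on an object; the grip force is fixed at half the most. Time passes only in rows, so rows that do not move let the fingers close. It gives the time, the measured TCP pose, the force, the opening and the grip force at its end, in the units of the state.
- robot.get_obs(): the state, without advancing time (a new reading comes with each control period).
- vision.snapshot(name): name is "scene" or "side" or "wrist"; returns a dict with "color" (420x560x3 uint8, red, green, blue), "z_map" (420x560 float32, m along the optical axis (not along the pixel's ray), 0 where there is no reading), "fx", "fy", "cx", "cy" (pixels), "R" (3x3) and "t" (3): a world point X has camera coordinates R X + t. Camera axes: x right, y down, z forward; pixel columns grow to the right and rows downward; lengths in m; the calibration is good to about 2 mm. A picture is of the moment at which its call begins.
- robot.close_job(): hands the job in; it is judged then, once.
The state is a dict: "time": time; "joint_positions": joint angles; "qvel": joint speeds; "joint_torque": joint torques, N m; "tool_pos": TCP position; "ee_rot": TCP orientation; "wrist_force": force on the tool from outside, world axes, zero at the start; "wrist_torque": the same for the moment, N m; "width": finger opening in m; "finger_force": force on a finger pad.
Only numpy, scipy, OpenCV 4.12 (cv2) and the standard library are available. Lean on these libraries where they do the work, as an engineer would, in place of code of your own. Each camera call takes 0.05 s, during which the arm holds its last target. There are 200 camera calls.

### The job

Give the spotted mug a full measure from the amber syrup dispenser: press its black pump head right down to the stop, then let it come all the way back up and let go. Leave the mug standing where it is under the spout, and do not press the white soap dispenser.

Things in the scene. Friction and masses are not known exactly. Their poses are not given: they have to be found in the camera images.
- syrup_head (a point): Centre of the flat top of the black pump head (round, 36 mm across) on the amber bottle; press straight down here. Moves with the head: 189 mm above the worktop when up, 164 mm when fully pressed. The bottle, 64 mm across with a plain cream band, is fixed and cannot slide or tip. A 10 mm thick spout runs 90 mm from the head along -x of this frame, 4 mm below its top, and ends over the mug.
- syrup_plunger (a joint): Stroke of the amber dispenser's pump head in m: 0 is up, 0.025 is fully down against the stop. A spring lifts the head by itself when it is let go; pressing takes about 2 N at the top and 7 N just before the stop, beyond which it is solid.
- soap_plunger (a joint): The same for the other dispenser, not to be pressed: same shape and size, but a white ceramic bottle with a steel pump head. It stands to the left or right of the amber one; this changes. 0 is up.
- mug_mouth (a point): Centre of the mouth of the white mug with dark spots, at the rim, 91 mm above the worktop. The mug is loose, 82 mm across; its handle reaches 74 mm from this centre along -y of this frame. It stands under the amber dispenser's spout tip, about 90 mm from the bottle's axis; the spout clears the rim by 65 mm when up, 40 mm when pressed.
Mind the look-alikes: they are no part of the job. Leave any red or yellow look-alike of the part that bears soap_plunger alone.

How it is judged:
By the outcome, as a careful person would: the job done as asked, in the order asked, and still so for the second after the job is handed in, with the robot touching nothing.
It also fails if it takes over 32 s, if anything falls off the work surface, if the arm or the gripper's body presses on something with over 40 N, if the wrist force passes 120 N, or if a joint passes its speed limit or range.

## Working session

There is one attempt and no reset: what is moved stays moved. The work goes in short steps, Python scripts to look and compute and a shell command to move; the robot and the scene stay as the last step left them, time stands still between calls to the robot, and variables do not carry over. Pictures are saved under pics/ and viewed, at most 10 in all, crops included, and the job is handed in when it is done.

```bash
mkdir -p pics
cat > h.py <<'E'
import numpy as np, cv2
from bench import robot, vision
def snap(n,f):
    s=vision.snapshot(n); cv2.imwrite(f,s["color"][:,:,::-1]); np.savez(f[:-4]+".npz",**s); return s
def world(s,u,v):
    z=s["z_map"][v,u]; c=np.array([(u-s["cx"])/s["fx"]*z,(v-s["cy"])/s["fy"]*z,z])
    return s["R"].T@(c-s["t"])
E
python3 - <<'E'
from h import *
snap("scene","pics/a.png"); snap("side","pics/b.png"); print(robot.get_obs())
E
```

```text
{'time': 0.1, 'joint_positions': array([-1.03109874e-01,  8.78425676e-02,  1.37211375e+00,  4.49550252e-06,
        1.68359113e+00, -1.03095314e-01]), 'qvel': array([ 0.00045285, -0.00109126, -0.00317612,  0.00126613, -0.00030177,
        0.00059771]), 'joint_torque': array([ 2.25695316e-03, -3.41256917e+01, -3.03301656e+01,  7.19034858e-02,
        3.05556308e-02, -9.49158243e-05]), 'tool_pos': array([5.49499843e-01, 4.32792052e-05, 2.04436887e-01]), 'ee_rot': array([-3.13964870e+00, -2.05617609e-04,  1.57078207e+00]), 'wrist_force': array([ 0.4036894 ,  0.39133851, -0.60193142]), 'wrist_torque': array([0.01249166, 0.01583176, 0.03260386]), 'finger_force': 0.0, 'width': 0.09408287532129213}
```

View pics/a.png

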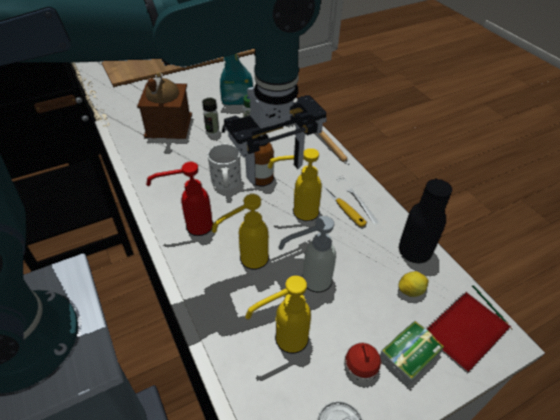

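View pics/b.png

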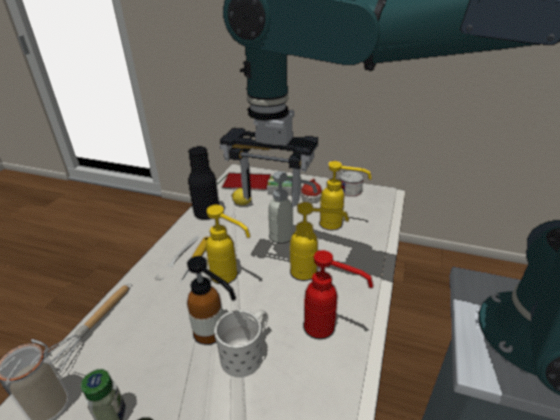

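The amber dispenser is at side (203,310), with its black head at (198,265); in the scene view it is at (262,165), with the head behind the gripper. 

What could be mistaken for it:
- yellow dispensers: side (220,250), (304,250) and (332,205)
- red dispenser: side (320,305)
- white soap dispenser with steel head: side (280,215)
- dark bottle: side (203,190)

I choose the amber one with the black head. The spotted mug is at side (240,340). I'll check the choice in a crop and measure.

Run:
```python
from h import *
s=dict(np.load("pics/b.npz"))
im=s["color"][:,:,::-1]
cv2.imwrite("pics/c.png",cv2.resize(im[240:390,150:300],None,fx=4,fy=4,interpolation=cv2.INTER_CUBIC))
vv,uu=np.mgrid[0:420,0:560]; z=s["z_map"]
P=np.stack([(uu-s["cx"])/s["fx"]*z,(vv-s["cy"])/s["fy"]*z,z],-1)
W=(P-s["t"])@s["R"]
np.save("pics/W.npy",W)
def reg(n,u0,u1,v0,v1,z0,z1):
    w=W[v0:v1,u0:u1].reshape(-1,3); m=(w[:,2]>z0)&(w[:,2]<z1)&(z[v0:v1,u0:u1].ravel()>0)
    w=w[m]; print(n,len(w),w.min(0).round(3),w.max(0).round(3),np.median(w,0).round(3))
reg("headtop",180,216,250,285,.183,.2)
reg("spout",214,240,265,305,.14,.19)
reg("mugrim",212,266,305,350,.085,.097)
reg("bottle",186,222,285,345,.02,.12)
for n,u,v in [("yellow1",215,213),("yellow2",305,208),("red",323,258),("white",280,175),("y3",335,166)]: reg(n,u-12,u+12,v-6,v+12,.16,.21)
```

```text
headtop 281 [0.569 0.182 0.183] [0.631 0.221 0.19 ] [0.611 0.203 0.187]
spout 197 [0.527 0.21  0.156] [0.577 0.237 0.186] [0.544 0.23  0.18 ]
mugrim 381 [0.488 0.194 0.085] [0.59  0.276 0.096] [0.535 0.233 0.089]
bottle 1474 [0.543 0.174 0.02 ] [0.643 0.273 0.12 ] [0.599 0.223 0.085]
yellow1 213 [0.627 0.027 0.16 ] [0.673 0.059 0.189] [0.653 0.05  0.186]
yellow2 222 [ 0.459 -0.044  0.161] [0.5  0.01 0.21] [ 0.481 -0.022  0.186]
red 302 [0.388 0.103 0.16 ] [0.425 0.136 0.19 ] [0.407 0.124 0.187]
white 169 [ 0.548 -0.16   0.161] [ 0.593 -0.125  0.189] [ 0.573 -0.137  0.185]
y3 156 [ 0.434 -0.255  0.161] [ 0.478 -0.218  0.189] [ 0.46  -0.231  0.185]
```

View pics/c.png

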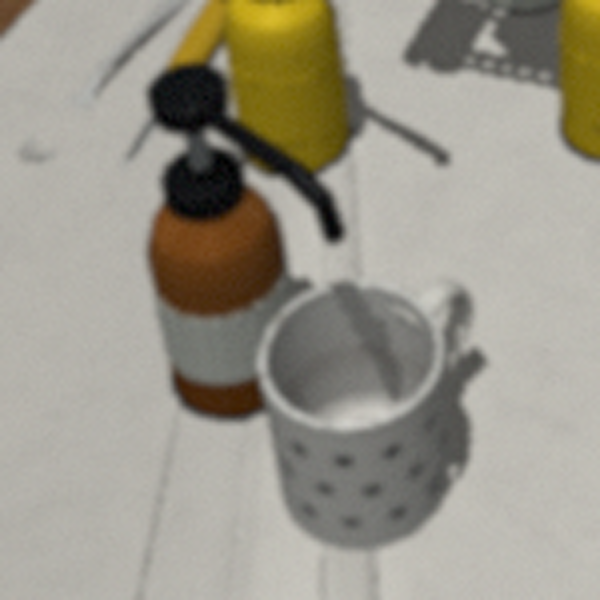

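The crop shows the amber bottle with cream band, black head (disc centre about (197,264) in the full frame) and its spout over the spotted mug, so the choice holds. The head is near (0.613, 0.201). Tool x is world +y, tool y is world +x and tool z is down. I'll rise, close the fingers and move over it.

```bash
python3 -m crank '[[1,[0,0,-0.03],[0,0,0]],[1,[0,0,-0.03],[0,0,0]],[1,[0.03,0.01,0],[0,0,0]],[1,[0.04,0.01,0],[0,0,0]],[1,[0.04,0.013,0],[0,0,0]],[1,[0.04,0.01,0],[0,0,0]],[1,[0.03,0.01,0],[0,0,0]],[1,[0.021,0.01,0],[0,0,0]]]'
python3 - <<'E'
from h import *
from scipy.optimize import least_squares
s=dict(np.load("pics/b.npz")); W=np.load("pics/W.npy")
w=W[250:285,180:216].reshape(-1,3); w=w[(w[:,2]>.1865)&(w[:,2]<.2)]
# disc of radius 18mm holding most points (spout lies 4 mm lower)
g=[(np.sum(np.hypot(w[:,0]-x,w[:,1]-y)<.018),x,y) for x in np.arange(.59,.635,.001) for y in np.arange(.18,.225,.001)]
m=max(g)[0]; print(len(w),m,np.mean([q[1:] for q in g if q[0]>=m-1],0))
w2=snap("wrist","pics/d.png"); o=robot.get_obs(); print(o["tool_pos"],o["ee_rot"],o["width"],o["wrist_force"])
snap("side","pics/e.png")
E
```

```text
time: 0.9
tool_pos: [0.6128, 0.2034, 0.2644]
ee_rot: [-3.14, -0.0, 1.573]
wrist_force: [-0.5, -0.7, -0.5]
width: 0.0335
finger_force: 0.0
201 200 [0.6145 0.199 ]
[0.61362137 0.20601696 0.26346684] [-3.13995230e+00 -2.15585627e-03  1.57542630e+00] 0.02957473277191369 [-0.61309482  0.22999299 -0.53591267]
```

View pics/d.png

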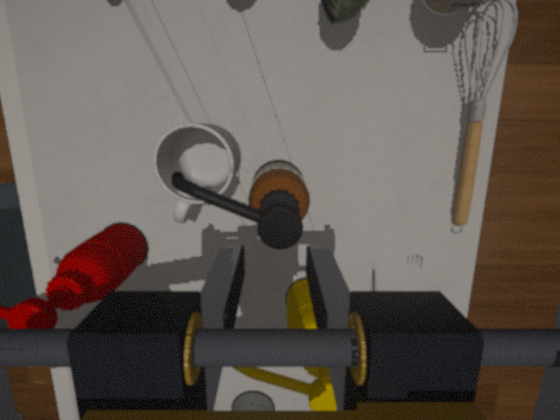

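View pics/e.png

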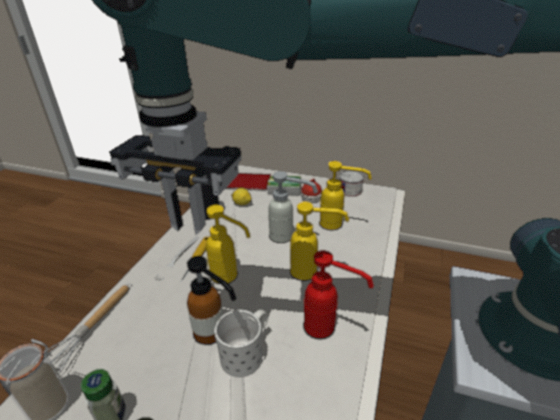

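The wrist view shows the black head at (280,225), its spout over the mug, and the red one off at (100,260). The side view shows the fingers above the amber head, still closing. I'll cross-check the head with the wrist depth.

Run:
```python
from h import *
o=robot.get_obs(); print(o["tool_pos"],o["ee_rot"],o["width"])
s=snap("wrist","pics/f.png")
vv,uu=np.mgrid[0:420,0:560]; z=s["z_map"]
W=(np.stack([(uu-s["cx"])/s["fx"]*z,(vv-s["cy"])/s["fy"]*z,z],-1)-s["t"])@s["R"]
m=(W[...,2]>.18)&(W[...,2]<.196)&(z>0)&(np.hypot(W[...,0]-.613,W[...,1]-.2)<.04)
w=W[m]; print(len(w),w.min(0),w.max(0),np.median(w,0))
g=[(np.sum(np.hypot(w[:,0]-x,w[:,1]-y)<.018),x,y) for x in np.arange(.59,.635,.001) for y in np.arange(.18,.225,.001)]
mx=max(g)[0]; print(mx,np.mean([q[1:] for q in g if q[0]>=mx-2],0))
m=(W[...,2]>.086)&(W[...,2]<.096)&(z>0)&(np.hypot(W[...,0]-.535,W[...,1]-.233)<.07)
print("mug",cv2.minEnclosingCircle(W[m][:,:2].astype(np.float32)))
```

```text
[0.61301405 0.20368514 0.26343715] [-3.13889994e+00 -6.12316777e-05  1.57457966e+00] 0.025567993014831442
2092 [0.57524779 0.18115977 0.18004346] [0.63401132 0.21983662 0.19122847] [0.61266679 0.2038171  0.18856731]
1662 [0.616 0.199]
mug ((0.5470300912857056, 0.234845370054245), 0.05770241841673851)
```

Both views agree on a head centre of about (0.615, 0.199), so I'll shift by tool (-0.004, +0.002), let the fingers shut and descend to just above it.

```bash
python3 -m crank '[[1,[-0.004,0.002,0.01],[0,0,0]],[1,[0,0,0.015],[0,0,0]],[1,[0,0,0.015],[0,0,0]],[1,[0,0,0.012],[0,0,0]],[1,[0,0,0.01],[0,0,0]],[1,[0,0,0],[0,0,0]],[1,[0,0,0],[0,0,0]],[1,[0,0,0],[0,0,0]]]'
```

```text
time: 1.85
tool_pos: [0.6154, 0.1971, 0.2046]
ee_rot: [3.14, -0.0, 1.571]
wrist_force: [0.3, 0.4, 0.4]
width: 0.0006
finger_force: 0.0
```

```bash
python3 -m crank '[[1,[0.001,0,0.006],[0,0,0]],[1,[0,0,0.006],[0,0,0]],[1,[0,0,0.005],[0,0,0]],[1,[0,0,0.005],[0,0,0]],[1,[0,0,0.005],[0,0,0]],[1,[0,0,0.005],[0,0,0]],[1,[0,0,0.003],[0,0,0]],[1,[0,0,0],[0,0,0]]]'
```

```text
time: 2.65
tool_pos: [0.6151, 0.1982, 0.1688]
ee_rot: [3.141, -0.0, 1.571]
wrist_force: [-1.4, 0.4, 5.1]
width: 0.0008
finger_force: 2.7
```

Contact is good: 5 N at z = 0.169. I'll press on in small steps to the stop.

```bash
python3 -m crank '[[1,[0,0,0.002],[0,0,0]],[1,[0,0,0.002],[0,0,0]],[1,[0,0,0.001],[0,0,0]],[1,[0,0,0],[0,0,0]]]'; python3 -m crank '[[1,[0,0,0.001],[0,0,0]],[1,[0,0,0],[0,0,0]]]'
```

```text
time: 3.05
tool_pos: [0.6152, 0.1982, 0.1646]
ee_rot: [3.14, -0.001, 1.571]
wrist_force: [-2.2, 0.7, 6.8]
width: 0.0001
finger_force: 3.2
time: 3.25
tool_pos: [0.6152, 0.1982, 0.1643]
ee_rot: [3.14, -0.001, 1.571]
wrist_force: [-1.3, -0.2, 8.3]
width: 0.0003
finger_force: 3.9
```

```bash
python3 -m crank '[[1,[0,0,0.001],[0,0,0]],[1,[0,0,0.001],[0,0,0]],[1,[0,0,0],[0,0,0]],[1,[0,0,0],[0,0,0]]]'
```

```text
time: 3.65
tool_pos: [0.6152, 0.1982, 0.1642]
ee_rot: [3.138, -0.001, 1.571]
wrist_force: [-3.9, -0.2, 13.5]
width: 0.0006
finger_force: 6.3
```

The force rises to 13.5 N while z stays at 0.164, so this is the stop. I'll press slightly firmer, then lift gently.

```bash
python3 -m crank '[[1,[0,0,0.001],[0,0,0]],[1,[0,0,0],[0,0,0]],[1,[0,0,0],[0,0,0]]]'; python3 -m crank '[[1,[0,0,-0.005],[0,0,0]],[1,[0,0,-0.005],[0,0,0]],[1,[0,0,-0.005],[0,0,0]],[1,[0,0,-0.005],[0,0,0]],[1,[0,0,-0.005],[0,0,0]],[1,[0,0,-0.006],[0,0,0]],[1,[0,0,-0.01],[0,0,0]],[1,[0,0,-0.02],[0,0,0]]]'; python3 -m crank '[[1,[0,0,-0.03],[0,0,0]],[1,[0,0,-0.02],[0,0,0]],[1,[0,0,0],[0,0,0]],[1,[0,0,0],[0,0,0]],[1,[0,0,0],[0,0,0]]]'
python3 - <<'E'
from h import *
s=snap("side","pics/g.png"); z=s["z_map"]; vv,uu=np.mgrid[0:420,0:560]
W=(np.stack([(uu-s["cx"])/s["fx"]*z,(vv-s["cy"])/s["fy"]*z,z],-1)-s["t"])@s["R"]
m=(np.hypot(W[...,0]-.615,W[...,1]-.199)<.018)&(W[...,2]>.15)&(W[...,2]<.21)
print(np.percentile(W[m][:,2],[50,90,100])); print(np.abs(s["color"][305:375,212:270].astype(int)-np.load("pics/b.npz")["color"][305:375,212:270]).mean())
E
```

```text
time: 3.95
tool_pos: [0.6153, 0.1982, 0.1641]
ee_rot: [3.137, -0.001, 1.571]
wrist_force: [-4.9, -1.2, 14.8]
width: 0.0002
finger_force: 7.5
time: 4.75
tool_pos: [0.6138, 0.1974, 0.2181]
ee_rot: [-3.136, 0.002, 1.57]
wrist_force: [0.1, 0.7, -0.3]
width: 0.0003
finger_force: 0.0
time: 5.25
tool_pos: [0.6144, 0.1977, 0.2681]
ee_rot: [-3.138, 0.001, 1.571]
wrist_force: [0.4, 0.0, -0.7]
width: 0.0008
finger_force: 0.0
[0.18720912 0.18870049 0.19000803]
8.496059113300493
```

View pics/g.png

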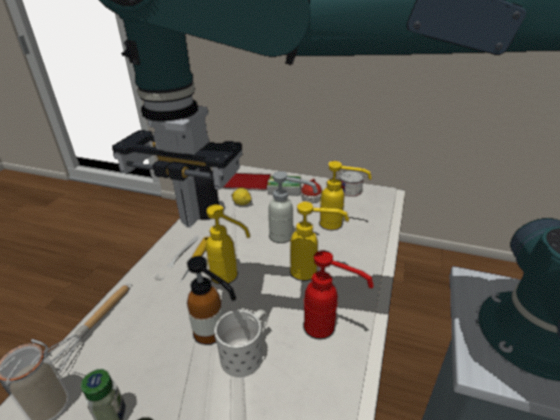

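The head is back up at (198,265), z about 0.189. The mug stands unmoved at (240,340), the gripper is clear and nothing else has moved. Handing in.

```bash
python3 -c "
from bench import robot
print(robot.close_job())"
```

```text
the job is handed in; nothing more can be done
None
```

I pressed the amber dispenser's pump head down to its stop and let it come all the way back up; the mug is still under the spout, I didn't touch the soap dispenser, and the job is handed in.

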